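# Run a fingertip up the hob's touch bar to full power

### The job

Turn the zone under the frying pan up to full power: with closed fingertips pointing down, gently stroke the touch bar in front of that zone from its shortest printed line to its tallest, touching all five lines in turn, and finish with the fingertips still resting lightly on the tallest line (the program ends while holding them there). Leave the other touch bar untouched, never press a bar hard, and do not move the cookware or anything else standing about.

Things in the scene. Friction and masses are not known exactly. Their poses are not given: they have to be found in the camera images.
- hob: two-zone induction hob, fixed: a low steel box 380 mm deep (its x) by 600 mm wide (its y) by 45 mm high with a black glass top. Origin: centre of its underside, on the work surface; its -x side (where the two touch bars are) faces the robot, +y is its left.
- left_zone (a point): centre of the left round cooking zone (180 mm across), on the glass, 45 mm above the work surface; it belongs to the left touch bar in front of it
- right_zone (a point): centre of the right round cooking zone, on the glass; it belongs to the right touch bar in front of it
- left_bar: touch bar of the left zone: a flat metal bar 220 x 46 mm along the hob's front; top level, 54 mm above the work surface, 9 mm above the glass. Origin: underside, mid-length, 4 mm below the top. x runs from the shortest printed line to the tallest, towards the left (hob's +y) end, z up. Sprung: sinks from about 0.4 N, then 1 N per mm, hard stop after 5 mm.
- left_mark1: printed line 1 of 5 on the left touch bar, a flush dark line across the bar, 10 mm wide and 8 mm long (the shortest). Touch field: 24 mm of bar length centred on it, the bar's whole width. Lines are 40 mm apart. Origin: centre of the line, on the bar's top; x along the bar to the taller lines, z up. It sinks with the bar.
- left_mark2: printed line 2 of 5 on the left touch bar, a flush dark line across the bar, 10 mm wide and 16 mm long. Touch field: 24 mm of bar length centred on it, the bar's whole width. Lines are 40 mm apart. Origin: centre of the line, on the bar's top; x along the bar to the taller lines, z up. It sinks with the bar.
- left_mark3: printed line 3 of 5 on the left touch bar, a flush dark line across the bar, 10 mm wide and 24 mm long. Touch field: 24 mm of bar length centred on it, the bar's whole width. Lines are 40 mm apart. Origin: centre of the line, on the bar's top; x along the bar to the taller lines, z up. It sinks with the bar.
- left_mark4: printed line 4 of 5 on the left touch bar, a flush dark line across the bar, 10 mm wide and 32 mm long. Touch field: 24 mm of bar length centred on it, the bar's whole width. Lines are 40 mm apart. Origin: centre of the line, on the bar's top; x along the bar to the taller lines, z up. It sinks with the bar.
- left_mark5: printed line 5 of 5 on the left touch bar, a flush dark line across the bar, 10 mm wide and 40 mm long (the tallest). Touch field: 24 mm of bar length centred on it, the bar's whole width. Lines are 40 mm apart. Origin: centre of the line, on the bar's top; x along the bar to the taller lines, z up. It sinks with the bar.
- right_bar: touch bar of the right zone: a flat metal bar 220 x 46 mm along the hob's front; top level, 54 mm above the work surface, 9 mm above the glass. Origin: underside, mid-length, 4 mm below the top. x runs from the shortest printed line to the tallest, towards the right (hob's -y) end, z up. Sprung: sinks from about 0.4 N, then 1 N per mm, hard stop after 5 mm.
- right_mark1: printed line 1 of 5 on the right touch bar, a flush dark line across the bar, 10 mm wide and 8 mm long (the shortest). Touch field: 24 mm of bar length centred on it, the bar's whole width. Lines are 40 mm apart. Origin: centre of the line, on the bar's top; x along the bar to the taller lines, z up. It sinks with the bar.
- right_mark2: printed line 2 of 5 on the right touch bar, a flush dark line across the bar, 10 mm wide and 16 mm long. Touch field: 24 mm of bar length centred on it, the bar's whole width. Lines are 40 mm apart. Origin: centre of the line, on the bar's top; x along the bar to the taller lines, z up. It sinks with the bar.
- right_mark3: printed line 3 of 5 on the right touch bar, a flush dark line across the bar, 10 mm wide and 24 mm long. Touch field: 24 mm of bar length centred on it, the bar's whole width. Lines are 40 mm apart. Origin: centre of the line, on the bar's top; x along the bar to the taller lines, z up. It sinks with the bar.
- right_mark4: printed line 4 of 5 on the right touch bar, a flush dark line across the bar, 10 mm wide and 32 mm long. Touch field: 24 mm of bar length centred on it, the bar's whole width. Lines are 40 mm apart. Origin: centre of the line, on the bar's top; x along the bar to the taller lines, z up. It sinks with the bar.
- right_mark5: printed line 5 of 5 on the right touch bar, a flush dark line across the bar, 10 mm wide and 40 mm long (the tallest). Touch field: 24 mm of bar length centred on it, the bar's whole width. Lines are 40 mm apart. Origin: centre of the line, on the bar's top; x along the bar to the taller lines, z up. It sinks with the bar.
- pan: dark steel frying pan, 170 mm across, 48 mm high, open, with a long black handle reaching 220 mm from its centre; stands on one of the two zones. Origin: centre of its underside; the handle points along its x. Loose.
- casserole: steel lidded casserole, 166 mm across, 83 mm high with its black knob, two small ears; stands on the other zone. Origin: centre of its underside. Loose.
- tin: spice tin, 38 mm across, 45 mm high, loose on the glass between the two touch bars. Origin: centre of its underside.
- timer: white kitchen timer, 54 mm across, 39 mm high, loose on the glass between the two zones. Origin: centre of its underside.
- spoon: wooden spoon, 240 mm long, lying on the work surface between the robot and the hob. Loose. Its x runs along it.
- mug: white mug, 80 mm across, 90 mm high, on the work surface left of the hob. Origin: centre of its underside.
- oil: green oil bottle, 60 mm across, 200 mm high, on the work surface right of the hob. Origin: centre of its underside.
- jar: glass jar, 72 mm across, 100 mm high, on the work surface right of the hob. Origin: centre of its underside.
There are look-alikes about, which are no part of the job. Of the things shaped like the casserole, the steel one is meant.

How it is judged:
On the way, in this order (a step that is already met when the one before it is completed fails the run):
1. the fingertips touch line 1 of the bar in front of the frying pan (the shortest) (((horizontal distance between pan and left_zone below 0.07 m and contact force between the fingers and left_mark1 above 0.2 N and x of the grasp point in the frame of left_mark1 between -0.014 and 0.014 m) or (horizontal distance between pan and right_zone below 0.07 m and contact force between the fingers and right_mark1 above 0.2 N and x of the grasp point in the frame of right_mark1 between -0.014 and 0.014 m))), for 0.05 s.
2. the fingertips touch line 2 of the bar in front of the frying pan (((horizontal distance between pan and left_zone below 0.07 m and contact force between the fingers and left_mark2 above 0.2 N and x of the grasp point in the frame of left_mark2 between -0.014 and 0.014 m) or (horizontal distance between pan and right_zone below 0.07 m and contact force between the fingers and right_mark2 above 0.2 N and x of the grasp point in the frame of right_mark2 between -0.014 and 0.014 m))), for 0.05 s.
3. the fingertips touch line 3 of the bar in front of the frying pan (((horizontal distance between pan and left_zone below 0.07 m and contact force between the fingers and left_mark3 above 0.2 N and x of the grasp point in the frame of left_mark3 between -0.014 and 0.014 m) or (horizontal distance between pan and right_zone below 0.07 m and contact force between the fingers and right_mark3 above 0.2 N and x of the grasp point in the frame of right_mark3 between -0.014 and 0.014 m))), for 0.05 s.
4. the fingertips touch line 4 of the bar in front of the frying pan (((horizontal distance between pan and left_zone below 0.07 m and contact force between the fingers and left_mark4 above 0.2 N and x of the grasp point in the frame of left_mark4 between -0.014 and 0.014 m) or (horizontal distance between pan and right_zone below 0.07 m and contact force between the fingers and right_mark4 above 0.2 N and x of the grasp point in the frame of right_mark4 between -0.014 and 0.014 m))), for 0.05 s.
At the end, for the whole second after the job is handed in: The fingertips rest on the tallest line of the bar in front of the frying pan's zone, the point between the fingers within 14 mm of the line along the bar, with more than 0.2 N and less than 12 N; the pan, the casserole and every other loose thing stand within 20 mm of where they were (((horizontal distance between pan and left_zone below 0.07 m and contact force between the fingers and left_mark5 above 0.2 N and x of the grasp point in the frame of left_mark5 between -0.014 and 0.014 m) or (horizontal distance between pan and right_zone below 0.07 m and contact force between the fingers and right_mark5 above 0.2 N and x of the grasp point in the frame of right_mark5 between -0.014 and 0.014 m)) and contact force between the fingers and left_bar below 12 N and contact force between the fingers and right_bar below 12 N and distance of each of pan, casserole, tin, timer, spoon, mug, oil, jar from where it was at the start of the episode below 0.02 m and linear speed of each of pan, casserole below 0.02 m/s); the arm keeps its last pose, push and grip.
It fails at once if a touch bar is pressed hard (more than 15 N) (contact force between any of the arm, the fingers and left_bar above 15 N or contact force between any of the arm, the fingers and right_bar above 15 N).
It fails at once if the touch bar of the other zone is touched ((horizontal distance between pan and left_zone below 0.07 m and contact force between any of the fingers, the arm and right_bar above 0.3 N) or (horizontal distance between pan and right_zone below 0.07 m and contact force between any of the fingers, the arm and left_bar above 0.3 N)).
It fails at once if the cookware or another loose thing is moved, lifted or carried (more than 20 mm) (distance of any of pan, casserole, tin, timer, spoon, mug, oil, jar from where it was at the start of the episode above 0.02 m).
It also fails if it takes over 35 s, if anything falls off the work surface, if the arm or the gripper's body presses on something with over 40 N, if the wrist force passes 120 N, or if a joint passes its speed limit or range.

### The arm

A 7-joint arm with a two-finger parallel gripper is mounted at the origin on the work surface. World frame = base frame: x ahead of the robot, y to its left, z up, the work surface at z = 0. Lengths are in m, angles in rad, forces in N, time in s.
With the tool pointing down it reaches from about 0.4 to 0.85 m from the base axis. Payload 10.4 kg.
Tool frame: the origin (TCP) lies between the finger pads; the fingertips stand 25 mm ahead of it and the grasp point (between the pads) lies 6 mm ahead of it; z points along the fingers, y is the line along which they close (so a half turn about z gives the same grasp; the last joint's range is limited). The gripper opens to 87 mm and grips with 3 to 60 N. Pads are 19 mm wide; open, the fingers measure 117 mm over their backs; the gripper's body (75 mm by 190 mm) begins 51 mm behind the grasp point.
Start: joints at [1.102, 0.332, -0.065, 1.46, 0.022, 1.35, -0.088], TCP at [0.27, -0.564, 0.248] pointing down, gripper open.
Joint ranges: [-2.6, 2.6], [-0.5, 2.12], [-1.47, 1.34], [0.16, 2.42], [-1.27, 4.41], [0.06, 2.06], [-2.6, 2.6]. Speed limits (rad/s): [2.22, 2.22, 2.79, 2.79, 3.14, 3.14, 3.14].

### API

Orientations are given as a unit quaternion [w, x, y, z].
In Python, from workcell import arm, grab_frame, models gives the robot as it stands. The module is installed in compiled form; this text tells all that it offers.
- The arm moves only by the shell command python3 -m jog 'ROWS' [OPENING]. ROWS is JSON, a list of rows, each an object of numbers: "dx", "dy", "dz": the shift along the world's x, y, z in mm; "turn": the turn about the world's z in degrees. A call has 1 to 12 rows; each row is the pose to reach, as a shift and turn from the pose commanded when the call began; what a row does not reach only later rows make up. A row lasts 1/12 s, in which the tool goes at most 41.7 mm and 7.16 degrees, less where a joint would pass 70% of its speed; a pose out of reach is approached as far as the arm can. A call with a gripper value outside its range is refused whole. OPENING is the closure, from 0 (fully open) to 1 (shut), set as the call begins (- or left out, the last holds). The fingers move at their own pace and stop on an object; the grip force is fixed at half the most. Time passes only in rows, so rows that repeat a pose let the fingers close. It gives the time, the measured TCP pose, the force, the opening and the grip force at its end, in the units of the state.
- arm.sense(): the state, without advancing time (a new reading comes with each control period).
- grab_frame(name): name is "scene" or "top"; returns a dict with "color" (420x560x3 uint8, red, green, blue), "intrinsics" (3x3 intrinsics, pixels), "R" (3x3) and "t" (3): a world point X has camera coordinates R X + t. Camera axes: x right, y down, z forward; pixel columns grow to the right and rows downward; lengths in m; the calibration is good to about 2 mm. A picture is of the moment at which its call begins. There is no depth.
- arm.sign_off(): hands the job in; it is judged then, once.
Trained networks look in the newest picture that a camera, given by its name, has taken for a name from the list of things; names that differ only in an ending like _2 or _b are one class to them, and where a whole thing is asked for, a point or a joint stands for the part that bears it (a point fixed in the world has none). Each returns a list of dicts, best first, with "score" (0 to 1); they miss things now and then, are a little off and sometimes report something else, mostly with a low value. They report only what shows in the picture. A call takes as long as a camera call. They do not tell look-alikes from the thing itself.
- models.spot_in(query, camera): "bbox" ([left, top, width, height] in pixels, round what is visible of it).
- models.cut_out(query, camera): "mask" (420x560 bool, what is visible of it) and "bbox" ([left, top, width, height] in pixels, round what is visible of it).
The state is a dict: "clock": time; "q": joint angles; "joint_velocities": joint speeds; "joint_efforts": joint torques, N m; "eef_pos": TCP position; "orientation": TCP orientation; "contact_force": force on the tool from outside, world axes, zero at the start; "ft_torque": the same for the moment, N m; "grip_width": finger opening in m; "finger_force": force on a finger pad.
Only numpy, scipy, OpenCV 4.12 (cv2) and the standard library are available. Lean on these libraries where they do the work, as an engineer would, in place of code of your own. Each camera call takes 0.05 s, during which the arm holds its last target. There are 200 camera calls.

## Working session

There is one attempt and no reset: what is moved stays moved. The work goes in short steps, Python scripts to look and compute and a shell command to move; the robot and the scene stay as the last step left them, time stands still between calls to the robot, and variables do not carry over. Pictures are saved under pics/ and viewed, at most 10 in all, crops included, and the job is handed in when it is done.

```bash
mkdir -p pics
cat > h.py <<'E'
import numpy as np,cv2
from workcell import arm,grab_frame,models
def px2w(f,u,v,z):
    K=np.array(f["intrinsics"]);R=np.array(f["R"]);t=np.array(f["t"])
    d=R.T@np.linalg.solve(K,[u,v,1.]);c=-R.T@t
    return c+d*(z-c[2])/d[2]
def w2px(f,X):
    p=np.array(f["intrinsics"])@(np.array(f["R"])@np.array(X)+np.array(f["t"]));return p[:2]/p[2]
E
python3 - <<'E'
from h import *
for n in("scene","top"):
    f=grab_frame(n);cv2.imwrite(f"pics/{n}0.png",f["color"][:,:,::-1])
    print(n,np.round(-np.array(f["R"]).T@f["t"],2))
    for q,z in(("pan",.05),("casserole",.05),("left_bar",.054),("right_bar",.054),("left_mark1",.054),("left_mark5",.054),("right_mark1",.054),("right_mark5",.054),("tin",.09)):
        for d in models.spot_in(q,n)[:3]:
            b=d["bbox"];print(q,round(d["score"],2),np.round(b),np.round(px2w(f,b[0]+b[2]/2,b[1]+b[3]/2,z),3))
print(arm.sense())
E
```

```text
scene [1.42 0.05 0.75]
pan 0.9 [336. 228.  75. 108.] [0.792 0.195 0.05 ]
casserole 0.89 [202. 224.  84.  69.] [ 0.747 -0.104  0.05 ]
casserole 0.77 [174. 154.  53.  45.] [ 0.425 -0.29   0.05 ]
casserole 0.76 [346. 152.  59.  51.] [0.38  0.232 0.05 ]
left_bar 0.71 [322. 210.  83.  13.] [0.572 0.186 0.054]
right_bar 0.92 [210. 208.  82.  13.] [ 0.588 -0.113  0.054]
left_mark1 0.6 [345. 212.   9.  13.] [0.581 0.149 0.054]
left_mark1 0.49 [374. 208.  11.  17.] [0.568 0.226 0.054]
left_mark1 0.41 [326. 207.  13.  15.] [0.57  0.103 0.054]
left_mark5 0.6 [345. 212.   9.  13.] [0.581 0.149 0.054]
left_mark5 0.49 [374. 208.  11.  17.] [0.568 0.226 0.054]
left_mark5 0.41 [326. 207.  13.  15.] [0.57  0.103 0.054]
right_mark1 0.68 [242. 209.  13.  10.] [ 0.587 -0.117  0.054]
right_mark1 0.67 [232. 211.   9.   8.] [ 0.596 -0.147  0.054]
right_mark1 0.6 [277. 206.   8.  16.] [ 0.583 -0.031  0.054]
right_mark5 0.68 [242. 209.  13.  10.] [ 0.587 -0.117  0.054]
right_mark5 0.67 [232. 211.   9.   8.] [ 0.596 -0.147  0.054]
right_mark5 0.6 [277. 206.   8.  16.] [ 0.583 -0.031  0.054]
tin 0.84 [304. 202
[... 1081 characters left out ...]
0239603,  0.33217814, -0.06469405,  1.46012972,  0.02159501,
        1.34989544, -0.08852083]), 'joint_velocities': array([ 0.00088106, -0.00132783,  0.00060259,  0.00057859,  0.00016471,
        0.00077411,  0.00105332]), 'joint_efforts': array([ 4.34887324e-04, -6.23049331e+01,  2.49775965e-02, -3.90128589e+01,
       -6.10344275e-02,  3.13611247e-02, -9.92327500e-06]), 'eef_pos': array([ 0.26950494, -0.56391709,  0.24757496]), 'orientation': array([3.80999095e-05, 9.75263064e-01, 2.21047402e-01, 1.91859031e-05]), 'contact_force': array([0.19118505, 0.56191131, 0.63265785]), 'ft_torque': array([-0.01128096,  0.00994817,  0.02023035]), 'finger_force': 0.0, 'grip_width': 0.08697501949701503}
```

View pics/scene0.png

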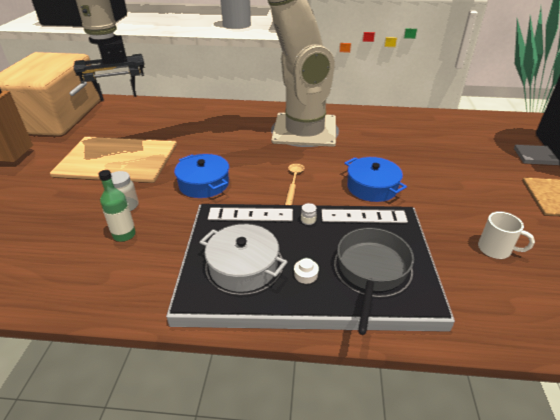

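View pics/top0.png

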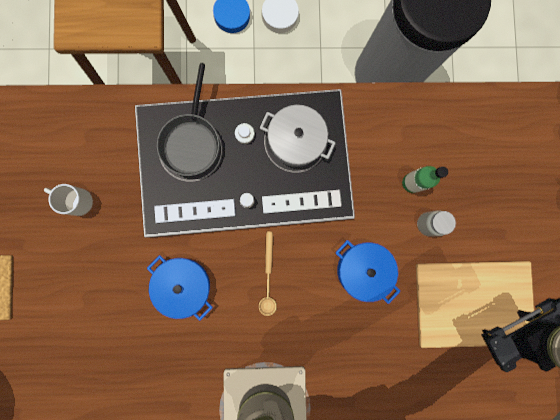

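The scene and top pictures show the pan on the left zone (top ~(190,147)), on the image's left, which is world +y. Its bar is the left one, running from the short line at ~(223,208) to the tall line at ~(166,213).

Look-alikes:
- Right bar at top (302,202): belongs to the casserole, so not the one.
- Blue casseroles at (180,288) and (368,272): not the steel one at (298,136).

I'll check the left bar in a close crop and measure it.

Run:
```python
from h import *
f=grab_frame("top");c=f["color"]
cv2.imwrite("pics/crop1.png",cv2.resize(c[185:235,145:265,::-1],None,fx=6,fy=6,interpolation=cv2.INTER_CUBIC))
g=c.min(2);m=np.zeros_like(g);m[195:225,150:238]=(g[195:225,150:238]>120)
n,l,s,ce=cv2.connectedComponentsWithStats(m);k=1+s[1:,4].argmax()
r=cv2.minAreaRect(np.argwhere(l==k)[:,::-1].astype(np.float32));print(r)
P=[px2w(f,u,v,.054) for u,v in cv2.boxPoints(r)];print(np.round(P,4));print("centre",px2w(f,*r[0],.054))
hull=cv2.fillConvexPoly(np.zeros_like(g),cv2.boxPoints(r).astype(int),1)
d=((g<110)&(hull>0)).astype(np.uint8)
n,l,s,ce=cv2.connectedComponentsWithStats(d)
for i in range(1,n):
    if s[i,4]>=4:print(s[i],np.round(ce[i],1),np.round(px2w(f,*ce[i],.054),4))
f=grab_frame("scene");c=f["color"];g=c.min(2)
m=np.zeros_like(g);m[203:228,317:412]=(g[203:228,317:412]>120)
n,l,s,ce=cv2.connectedComponentsWithStats(m);k=1+s[1:,4].argmax()
h=cv2.convexHull(np.argwhere(l==k)[:,::-1].astype(np.int32))
W=np.array([px2w(f,*p[0],.054)[:2] for p in h],np.float32);r=cv2.minAreaRect(W);print("scene rect",r)
```

```text
((194.1339111328125, 210.51760864257812), (17.75455093383789, 80.21775817871094), 84.95755004882812)
[[0.5799 0.2982 0.054 ]
 [0.5961 0.0766 0.054 ]
 [0.5464 0.0729 0.054 ]
 [0.5307 0.2939 0.054 ]]
centre [0.56320487 0.18585374 0.054     ]
[216 199   8   1   8] [219.5 199. ] [0.5943 0.1151 0.054 ]
[228 198   6   1   6] [230.5 198. ] [0.5966 0.0844 0.054 ]
[194 201   8   1   8] [197.5 201. ] [0.5897 0.1763 0.054 ]
[205 200   8   1   8] [208.5 200. ] [0.592  0.1458 0.054 ]
[171 203   8   1   8] [174.5 203. ] [0.5851 0.24   0.054 ]
[182 202   8   1   8] [185.5 202. ] [0.5874 0.2096 0.054 ]
[153 205   2  18  19] [153.5 213.5] [0.5569 0.2979 0.054 ]
[159 204   8   1   8] [162.5 204. ] [0.5829 0.2732 0.054 ]
[164 207   4  13  31] [165.5 213.1] [0.5573 0.2648 0.054 ]
[179 207   3  10  24] [180.1 211.4] [0.5615 0.2247 0.054 ]
[194 207   2   8  16] [194.5 210.5] [0.5632 0.1848 0.054 ]
[208 208   3   4  11] [208.9 209.6] [0.565  0.1449 0.054 ]
scene rect ((0.5652341246604919, 0.18589775264263153), (0.0512993186712265, 0.22201432287693024), 4.136908054351807)
```

View pics/crop1.png

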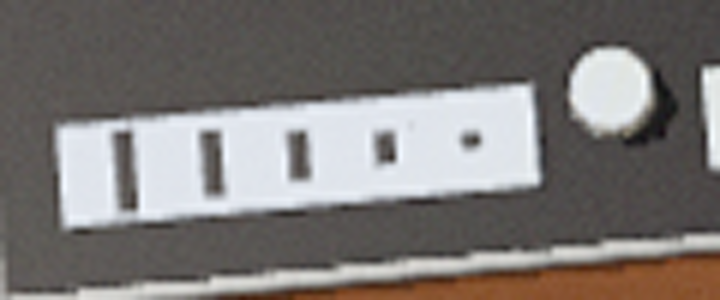

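The close crop confirms it: the left bar, with its five lines growing towards the left (tallest at crop (125,170), shortest at (470,138)) and the tin to the right of it. Line 1 is at about (0.570, 0.106) and line 5 at (0.558, 0.265), with the bar direction at about 94.2°. I'll put the closing axis across the bar, which takes a turn of about +69°.

```bash
python3 -m jog '[{"dx":12,"dy":28,"dz":10,"turn":3},{"dx":25,"dy":56,"dz":20,"turn":6},{"dx":38,"dy":84,"dz":30,"turn":9},{"dx":50,"dy":112,"dz":40,"turn":12},{"dx":62,"dy":140,"dz":50,"turn":15},{"dx":75,"dy":168,"dz":50,"turn":18},{"dx":88,"dy":196,"dz":50,"turn":21},{"dx":100,"dy":224,"dz":50,"turn":24},{"dx":112,"dy":252,"dz":50,"turn":27},{"dx":125,"dy":280,"dz":50,"turn":30},{"dx":138,"dy":308,"dz":50,"turn":33},{"dx":150,"dy":336,"dz":50,"turn":36}]' 1; python3 -m jog '[{"dx":12,"dy":28,"turn":3},{"dx":25,"dy":56,"turn":6},{"dx":38,"dy":84,"turn":9},{"dx":50,"dy":112,"turn":12},{"dx":62,"dy":140,"turn":15},{"dx":75,"dy":168,"turn":18},{"dx":88,"dy":196,"turn":21},{"dx":100,"dy":224,"turn":24},{"dx":112,"dy":252,"turn":27},{"dx":125,"dy":280,"turn":30},{"dx":138,"dy":308,"turn":33},{"dx":150,"dy":334,"turn":33}]'
```

```text
clock: 2.1
eef_pos: [0.42, -0.2264, 0.2978]
orientation: [0.0, 0.859, 0.513, 0.0]
contact_force: [0.1, 0.2, 0.6]
grip_width: 0.015
finger_force: 0.0validation failed for argument at $[0]...
```

The second call was refused, probably because every row needs all four keys.

```bash
python3 -m jog '[{"dx":12,"dy":28,"dz":0,"turn":3},{"dx":25,"dy":56,"dz":0,"turn":6},{"dx":38,"dy":84,"dz":0,"turn":9},{"dx":50,"dy":112,"dz":0,"turn":12},{"dx":62,"dy":140,"dz":0,"turn":15},{"dx":75,"dy":168,"dz":0,"turn":18},{"dx":88,"dy":196,"dz":0,"turn":21},{"dx":100,"dy":224,"dz":0,"turn":24},{"dx":112,"dy":252,"dz":0,"turn":27},{"dx":125,"dy":280,"dz":0,"turn":30},{"dx":138,"dy":308,"dz":0,"turn":33},{"dx":150,"dy":332,"dz":0,"turn":33}]'
```

```text
clock: 3.1
eef_pos: [0.5699, 0.1061, 0.2977]
orientation: [0.0, 0.677, 0.736, 0.0]
contact_force: [-0.0, -0.2, -0.3]
grip_width: 0.0007
finger_force: 0.0
```

```bash
python3 -m jog '[{"dx":0,"dy":0,"dz":-35,"turn":0},{"dx":0,"dy":0,"dz":-70,"turn":0},{"dx":0,"dy":0,"dz":-105,"turn":0},{"dx":0,"dy":0,"dz":-140,"turn":0},{"dx":0,"dy":0,"dz":-165,"turn":0},{"dx":0,"dy":0,"dz":-185,"turn":0},{"dx":0,"dy":0,"dz":-200,"turn":0},{"dx":0,"dy":0,"dz":-205,"turn":0},{"dx":0,"dy":0,"dz":-205,"turn":0}]'
python3 - <<'E'
from h import *
f=grab_frame("scene");c=f["color"].copy();s=arm.sense();print(s["eef_pos"],s["contact_force"])
p=s["eef_pos"]-[0,0,.025];print(w2px(f,p))
for i in range(5):print(i+1,w2px(f,[.570-.003*i,.1057+.0399*i,.054]))
cv2.imwrite("pics/near.png",cv2.resize(c[150:240,290:430,::-1],None,fx=5,fy=5,interpolation=cv2.INTER_CUBIC))
E
```

```text
clock: 3.85
eef_pos: [0.5689, 0.1039, 0.0915]
orientation: [-0.001, 0.679, 0.735, -0.001]
contact_force: [-0.1, -0.6, 1.2]
grip_width: 0.0004
finger_force: 0.0
[0.56955042 0.10413166 0.09276834] [-0.34255665  0.05089768  0.37801612]
[332.94784298 210.36031106]
1 [333.15397807 214.54162345]
2 [348.27108765 214.73160578]
3 [363.39391888 214.92166003]
4 [378.522475   215.11178622]
5 [393.65675926 215.30198439]
```

View pics/near.png

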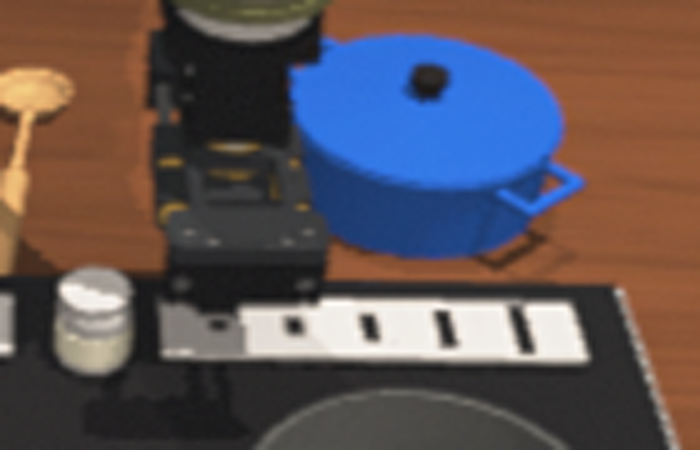

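The lines sit where I predicted: line 1 at scene (333.6, 215), line 5 at (394, 216). The gripper stands over line 1, and its body hides the fingertips. Now I lower gently.

```bash
python3 -m jog '[{"dx":0,"dy":1,"dz":-4,"turn":0},{"dx":0,"dy":1,"dz":-8,"turn":0},{"dx":0,"dy":1,"dz":-11,"turn":0},{"dx":0,"dy":1,"dz":-13,"turn":0},{"dx":0,"dy":1,"dz":-14,"turn":0},{"dx":0,"dy":1,"dz":-15,"turn":0},{"dx":0,"dy":1,"dz":-15.5,"turn":0},{"dx":0,"dy":1,"dz":-16,"turn":0},{"dx":0,"dy":1,"dz":-16,"turn":0},{"dx":0,"dy":1,"dz":-16,"turn":0},{"dx":0,"dy":1,"dz":-16,"turn":0}]'
```

```text
clock: 4.82
eef_pos: [0.5696, 0.105, 0.0767]
orientation: [0.0, 0.679, 0.735, 0.0]
contact_force: [-0.2, -0.6, 2.7]
grip_width: 0.0003
finger_force: 1.6
```

Contact at about 2.7 N. Now the stroke.

```bash
python3 -m jog '[{"dx":0,"dy":3,"dz":0,"turn":0},{"dx":-1,"dy":10,"dz":0,"turn":0},{"dx":-1,"dy":17,"dz":0,"turn":0},{"dx":-2,"dy":24,"dz":0,"turn":0},{"dx":-2,"dy":31,"dz":0,"turn":0},{"dx":-3,"dy":38,"dz":0,"turn":0},{"dx":-3,"dy":45,"dz":0,"turn":0},{"dx":-4,"dy":52,"dz":0,"turn":0},{"dx":-4,"dy":59,"dz":0,"turn":0},{"dx":-5,"dy":66,"dz":0,"turn":0},{"dx":-5,"dy":73,"dz":0,"turn":0},{"dx":-6,"dy":80,"dz":0,"turn":0}]'
```

```text
clock: 5.82
eef_pos: [0.5636, 0.1857, 0.0766]
orientation: [0.0, 0.679, 0.735, 0.0]
contact_force: [0.1, -3.6, 4.0]
grip_width: 0.0004
finger_force: 1.7
```

```bash
python3 -m jog '[{"dx":-1,"dy":7,"dz":0,"turn":0},{"dx":-1,"dy":14,"dz":0,"turn":0},{"dx":-2,"dy":21,"dz":0,"turn":0},{"dx":-2,"dy":28,"dz":0,"turn":0},{"dx":-3,"dy":35,"dz":0,"turn":0},{"dx":-3,"dy":42,"dz":0,"turn":0},{"dx":-4,"dy":49,"dz":0,"turn":0},{"dx":-4,"dy":56,"dz":0,"turn":0},{"dx":-5,"dy":63,"dz":0,"turn":0},{"dx":-5,"dy":70,"dz":0,"turn":0},{"dx":-6,"dy":76,"dz":0,"turn":0},{"dx":-6,"dy":80,"dz":0,"turn":0}]'; python3 -m jog '[{"dx":0,"dy":0,"dz":0,"turn":0},{"dx":0,"dy":0,"dz":0,"turn":0},{"dx":0,"dy":0,"dz":0,"turn":0},{"dx":0,"dy":0,"dz":0,"turn":0}]'
python3 - <<'E'
from h import *
f=grab_frame("scene");c=f["color"]
cv2.imwrite("pics/end.png",cv2.resize(c[140:340,170:450,::-1],None,fx=2.5,fy=2.5))
E
```

```text
clock: 6.82
eef_pos: [0.5572, 0.2662, 0.0766]
orientation: [-0.0, 0.678, 0.735, 0.0]
contact_force: [-0.1, -2.6, 3.9]
grip_width: 0.0005
finger_force: 1.7
clock: 7.15
eef_pos: [0.5574, 0.2656, 0.0767]
orientation: [-0.0, 0.678, 0.735, 0.0]
contact_force: [-0.7, 1.9, 4.1]
grip_width: 0.0005
finger_force: 1.6
```

View pics/end.png

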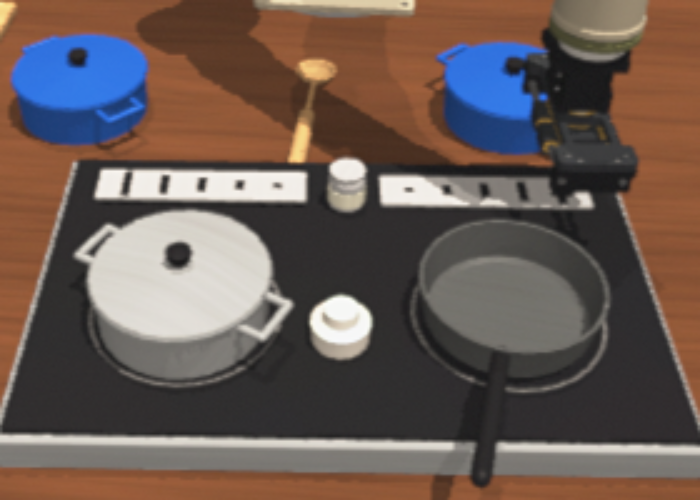

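The picture shows the gripper on the tallest line (crop ~(565,190)) and the pan, casserole, tin and timer unmoved. The force reads about 4 N and the TCP is at y 0.2656, on line 5.

```bash
python3 -c "
from workcell import arm
print(arm.sign_off())"
```

```text
the job is handed in; nothing more can be done
None
```

I stroked the left touch bar, in front of the frying pan, from line 1 to line 5, and handed the job in with the fingertips resting on the tallest line at about 4 N; no verdict came back.

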